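# Hold a test bar in the sectioning saw for clamping

## Task

Lift the clear hood of the bench saw by its handle until it has gone over and rests on its rear stop. Then set the blue test bar with its white line over the blade slot and push it square against the fence and flat on the bed with one steady push slanting forwards and down, about a kilo's worth forwards and a little more downwards, so that a colleague can clamp it; finish while still holding it pressed there, with the hood left open. Leave the offcut on the bed, the wrench, the bottles, measuring cylinder, caliper and tray alone.

Things in the scene. Friction and masses are not known exactly. Their poses are not given: they have to be found in the camera images.
- saw: White bench sectioning saw, fixed. Origin on the table below the foot of the fence face, in the plane of the blade slot. x points from the operator's side to the fence, y along the fence (left), z up. In mm in its frame: bed top z 80, x -165 to 30, y -131 to 131; drive housing x -140 to 150, y -257 to -143, top z 130
- clamp: Screw clamp of the saw, fixed, swung back over the fence. Origin and axes as the bed's. In mm: post at x 30, y 105; blue arm over the fence at x 16 to 32, y 28 to 112, z 47 to 59; screw with rubber foot at x 18, y 34; no part stands before x = 8 or above z = 86
- bed: Aluminium bed plate of the saw with the blade slot (6 mm wide, along x through y = 0, x from -105 to 0 mm; the blade is sunk below it). Origin on its top surface at the fence face in the middle of the slot, axes as the saw's
- slot (a point): The end of the blade slot at the foot of the fence face: on the bed's top surface, in the middle of the slot. Axes as the saw's: x into the fence, y along it
- fence: Dark steel fence across the bed, fixed, in two halves with a 7 mm gap at the slot: front face at x = 0 of its frame, 16 mm thick, 34 mm high, y from -115.5 to +115.5. Origin at the foot of the front face, in the middle of the slot, axes as the saw's. Friction on its face can carry part of a downward push on the bar
- hood (a joint): Angle of the clear plastic hood (205 x 262 x 100 mm, open below, 0.6 kg), hinged along y at the rear of the bed: 0 = shut over the bed, 1.75 = open, leaning back past upright on its rear stop. It falls shut when let go below about 0.95 rad and sinks back on to the stop within about a second or two when let go above about 1.1 rad (damped hinge)
- hood_hinge (a point): Middle of the hood's hinge axis, which runs along the saw's y; 45 mm behind the fence face, 3 mm above the bed top. The handle's centre circles it at 255 mm
- hood_handle (a point): Centre of the hood's black round handle bar: 12 mm thick, 110 mm long along the saw's y (end brackets leave 100 mm free), its axis 40 mm in front of the hood's front wall and, shut, 30 mm below the hood's top. The point turns with the hood
- bar: Blue plastic test bar, 30 mm (its x) by 90 mm (its y, lies roughly along the fence) by 28 mm high, about 0.09 kg, with a white line 4 mm wide round its middle. Origin at the centre of its underside. Starts on the bed under the hood, some way in front of the fence, askew and to one side of the slot
- offcut: Blue offcut slice on the right part of the bed, 30 x 14 x 28 mm, origin at the centre of its underside; leave alone
- wrench: Steel wrench 150 mm long lying on top of the saw's drive housing; leave alone
- bottle: White plastic bottle, 68 mm across, 170 mm tall, loose on the bench; leave alone
- cylinder: Glass measuring cylinder on a blue foot, 68 mm across the foot, 217 mm tall, loose on the bench; leave alone
- caliper: Caliper lying on the bench, 200 mm long; leave alone
- mount_tray: Grey tray 150 x 100 x 25 mm with round resin mounts, on the bench; leave alone

How it is judged:
On the way:
1. the hood rests open on its rear stop (value of joint hood above 1.68 rad), for 0.2 s.
At the end, for the whole second after the job is handed in: Hood open (over 1.65 rad); bar flush with the fence (3.5 mm, 2 degrees), flat on the bed (3 mm), white line within 6 mm of the slot's middle; the fingers hold it at rest with 4 to 35 N on the fence and 3 to 35 N on the bed at once, through the last second (value of joint hood above 1.65 rad and x of bar in the frame of slot between -0.0185 and -0.012 m and y of bar in the frame of slot between -0.006 and 0.006 m and z of bar in the frame of slot below 0.003 m and angle between bar's own z axis and vertical below 0.04 rad and angle between the y axis of bar and the y axis of slot, either way round below 0.035 rad and contact force between bar and fence between 4 and 35 N and contact force between bar and bed between 3 and 35 N and contact force between the fingers and bar above 5 N and linear speed of bar below 0.01 m/s); the arm keeps its last pose, push and grip.
It fails at once if the offcut on the bed is moved over 15 mm (distance of offcut from where it was at the start of the episode above 0.015 m).
It fails at once if the wrench is moved over 20 mm (distance of wrench from where it was at the start of the episode above 0.02 m).
It fails at once if the bottle, measuring cylinder, caliper or tray is moved over 20 mm (distance of any of bottle, cylinder, caliper, mount_tray from where it was at the start of the episode above 0.02 m).
It also fails if it takes over 64 s, if anything falls off the work surface, if the arm or the gripper's body presses on something with over 40 N, if the wrist force passes 120 N, or if a joint passes its speed limit or range.

## Robot

A 6-joint arm with a two-finger parallel gripper is mounted at the origin on the work surface. World frame = base frame: x ahead of the robot, y to its left, z up, the work surface at z = 0. Lengths are in m, angles in rad, forces in N, time in s.
With the tool pointing down it reaches from about 0.425 to 0.95 m from the base axis. Payload 3.5 kg.
Tool frame: the origin (TCP) lies at the very end of the fingers, on their centre line; the grasp point (between the pads) lies 19 mm behind it; z points along the fingers, y is the direction in which the jaws open and shut (so a half turn about z gives the same grasp; the last joint's range is limited). The gripper opens to 85 mm and grips with 20 to 120 N. Pads are 22 mm wide; open, the fingers measure 114 mm over their backs; the gripper's body (76 mm by 85 mm) begins 54 mm behind the grasp point. The pads swing forward as they close: fully open they stand 13 mm farther back than shut.
Start: joints at [1.199, 0.286, 1.577, -0, 1.279, -0.15], TCP at [0.148, 0.658, 0.231] pointing down, gripper open.
Joint ranges: [-2.77, 2.77], [-0.9, 2.22], [0.21, 2.48], [-1.53, 4.67], [0.24, 2.81], [-2.84, 2.84]. Speed limits (rad/s): [2.79, 2.79, 3.14, 3.14, 3.14, 3.14].

## Interface

Orientations are given as a unit quaternion [x, y, z, w].
In Python, from plant import ctrl, eyes, ticket gives the robot as it stands.
- The arm moves only by the tool send_rows, never from a script. Its arguments are lists of equal length, an entry for each row: "translation": the shift along the tool's x, y, z in units of 30 mm (1.0 is 30 mm), a list of three; "rotation": the turn, a rotation vector about the tool's x, y, z in units of 5 degrees (1.0 is 5 degrees), a list of three; "grip": the finger opening in mm, from 0 to 85.4. A call has 1 to 5 rows; each row shifts and turns the commanded pose from where the row before left it, along the tool's axes as they then stand; what a row does not reach is not made up. A row lasts 1/8 s, in which the tool goes at most 62.5 mm and 10.7 degrees, less where a joint would pass 70% of its speed; a pose out of reach is approached as far as the arm can. A call is refused whole if a number of a shift passes 1 or a number of a turn 1, either way. A call with a gripper value outside its range is refused whole. The fingers move at their own pace and stop on an object; "squeeze" is the grip in N (left out, the last holds). Time passes only in rows, so rows that do not move let the fingers close. It gives the time, the measured TCP pose, the force and the opening at its end, in the units of the state.
- ctrl.get_state(): the state, without advancing time (a new reading comes with each control period).
- eyes.read_camera(name): name is "scene" or "side" or "wrist"; returns a dict with "image" (384x512x3 uint8, blue, green, red), "mtx" (3x3 intrinsics, pixels), "xyz" and "orientation" of the camera in the world; the wrist camera has in their place "hand_eye" (4x4, takes a point from camera to tool coordinates, whose origin is the TCP and whose axes are the flange's). Camera axes: x right, y down, z forward; pixel columns grow to the right and rows downward; lengths in m; the calibration is good to about 2 mm. A picture is of the moment at which its call begins: read the wrist's pose just before it. There is no depth.
- ticket.sign_off(): hands the job in, once; it reports no verdict.
The state is a dict: "time": time; "qpos": joint angles; "dq": joint speeds; "joint_efforts": joint torques, N m; "eef_pos": TCP position; "tcp_rot": TCP orientation; "contact_force": force on the tool from outside, world axes, zero at the start; "wrist_torque": the same for the moment, N m; "opening": opening from 0.0 (shut) to 1.0 (fully open).
Only numpy, scipy, OpenCV 4.12 (cv2) and the standard library are available. Lean on these libraries where they do the work, as an engineer would, in place of code of your own. Each camera call takes 0.05 s, during which the arm holds its last target. There are 200 camera calls.

## Working session

There is one attempt and no reset: what is moved stays moved. The work goes in short steps, Python scripts to look and compute and a tool call to move; the robot and the scene stay as the last step left them, time stands still between calls to the robot, and variables do not carry over. Pictures are saved under pics/ and viewed, about 8 in all and at most 12, crops included, and the job is handed in when it is done.

Besides the shell and the picture viewer there is one more tool, called as name(argument=value, ...) on one line, values as JSON. send_rows: Moves the arm, as the interface text tells. Its arguments: {"type":"object","properties":{"translation":{"type":"array"},"rotation":{"type":"array"},"grip":{"type":"array"},"squeeze":{"type":"number"}},"required":["translation","rotation","grip"]}

```bash
mkdir -p pics; ls; python3 - <<'E'
from plant import ctrl, eyes
import cv2,json
s=ctrl.get_state(); print(s)
for n in("scene","side","wrist"):
    c=eyes.read_camera(n); cv2.imwrite(f"pics/{n}0.png",c["image"])
    print(n,{k:(v.tolist() if hasattr(v,'tolist') else v) for k,v in c.items() if k!="image"})
a=cv2.imread("pics/scene0.png")
E
```

```text
pics
{'time': 0.0, 'qpos': array([ 1.19898118e+00,  2.87177838e-01,  1.57819927e+00,  2.91578768e-05,
        1.27859211e+00, -1.49990780e-01]), 'dq': array([ 0.00066737, -0.00117473, -0.00174618, -0.00200514, -0.0015399 ,
        0.0002733 ]), 'joint_efforts': array([-3.12065731e-04, -4.05987668e+01, -2.92619491e+01, -1.26012378e-04,
        5.89506497e-03, -2.56721311e-09]), 'eef_pos': array([0.14822086, 0.65784505, 0.22992701]), 'tcp_rot': array([ 1.10689036e-01,  9.93854378e-01, -1.14446840e-03, -3.20004861e-04]), 'contact_force': array([ 0.26131683, -0.39616681,  0.65299169]), 'wrist_torque': array([-0.00196105, -0.03860752, -0.03006825]), 'opening': 0.9988322086125921}
scene {'mtx': [[406.57099944574674, 0.0, 259.6903133086206], [0.0, 406.57099944574674, 189.64399845517738], [0.0, 0.0, 1.0]], 'xyz': [1.4938881572144174, 0.3374918716750842, 0.8149269984412886], 'orientation': [0.5006461582067699, 0.7277209601644736, -0.39204404786031327, -0.2570546497291948]}
side {'mtx': [[433.1908213588479, 0.0, 253.42899187032486], [0.0, 433.1908213588479, 188.61339444076896], [0.0, 0.0, 1.0]], 'xyz': [-0.027825401554709573, -0.8829090072496509, 1.0443697349089724], 'orientation': [0.87814334216025, -0.26993866120467197, 0.11718983636269055, -0.3771789125334834]}
wrist {'mtx': [[314.001916289078, 0.0, 257.7343622698439], [0.0, 314.001916289078, 191.89912763161945], [0.0, 0.0, 1.0]], 'hand_eye': [[-0.0003835121963763465, -0.952908682868966, -0.30325714341351484, 0.07676645925010968], [0.999999909749499, -0.0004208904782859438, 5.7898156441741926e-05, -0.0004672195835249138], [-0.00018280970013039792, -0.30325709383975685, 0.9529087582851128, -0.14207356509274474], [0.0, 0.0, 0.0, 1.0]]}
```

```bash
python3 - <<'E'
import cv2
for n in("scene","side"):
    a=cv2.imread(f"pics/{n}0.png"); cv2.imwrite(f"pics/{n}0b.png",cv2.resize(a,(800,600),interpolation=cv2.INTER_CUBIC))
E
```

```text
(no output)
```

View pics/scene0b.png

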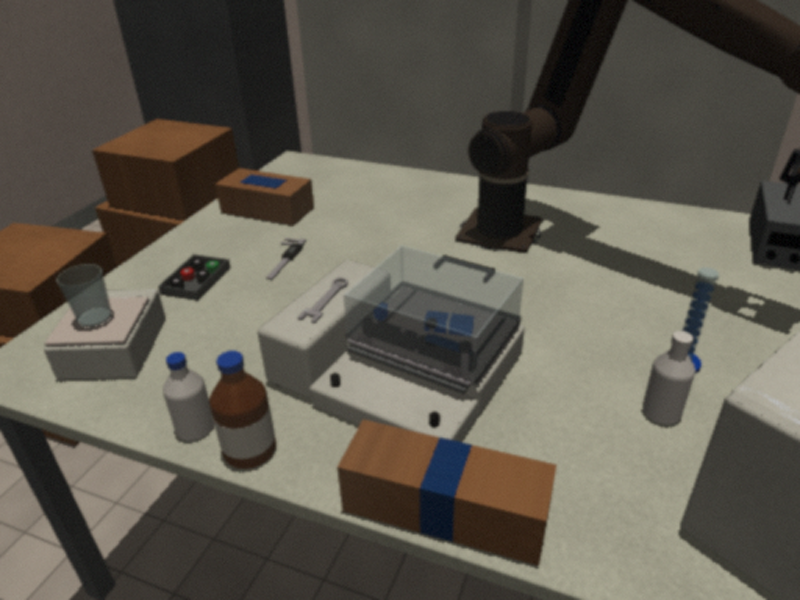

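View pics/side0b.png

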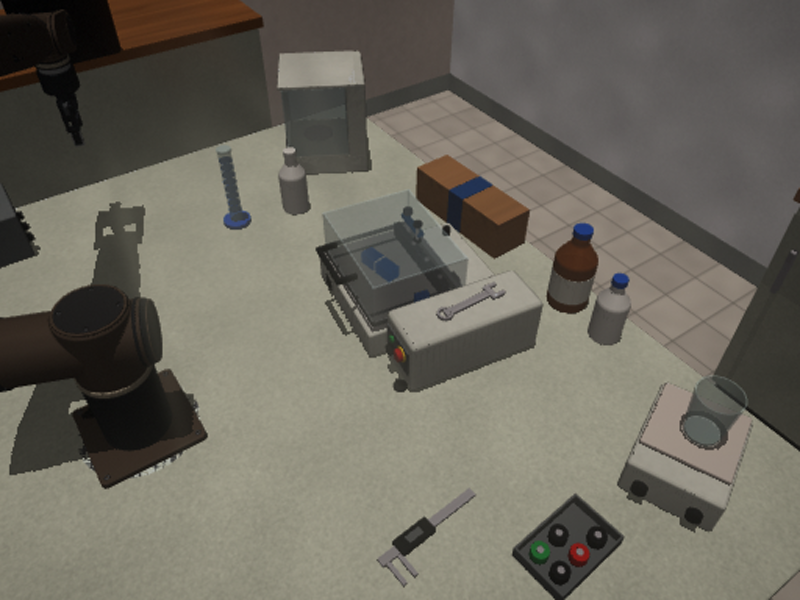

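```bash
python3 - <<'E'
import cv2,numpy as np
a=cv2.imread("pics/scene0.png")[150:290,160:345]; b=cv2.imread("pics/side0.png")[115:255,195:355]
A=cv2.resize(a,None,fx=4.3,fy=4.3,interpolation=cv2.INTER_CUBIC);B=cv2.resize(b,None,fx=4.3,fy=4.3,interpolation=cv2.INTER_CUBIC)
print(A.shape,B.shape)
def grid(I,x0,y0):
    for x in range((x0+19)//20*20,x0+int(I.shape[1]/4.3),20):
        cv2.putText(I,str(x),(int((x-x0+.5)*4.3),10),0,.35,(0,255,255)); cv2.line(I,(int((x-x0+.5)*4.3),12),(int((x-x0+.5)*4.3),18),(0,255,255))
    for y in range((y0+19)//20*20,y0+int(I.shape[0]/4.3),20):
        cv2.putText(I,str(y),(0,int((y-y0+.5)*4.3)),0,.35,(0,255,255)); cv2.line(I,(24,int((y-y0+.5)*4.3)),(30,int((y-y0+.5)*4.3)),(0,255,255))
A=np.clip(A*1.5,0,255).astype(np.uint8);B=np.clip(B*1.5,0,255).astype(np.uint8)
grid(A,160,150);grid(B,195,115)
cv2.imwrite("pics/A.png",A);cv2.imwrite("pics/B.png",B)
E
```

```text
(602, 796, 3) (602, 688, 3)
```

View pics/A.png

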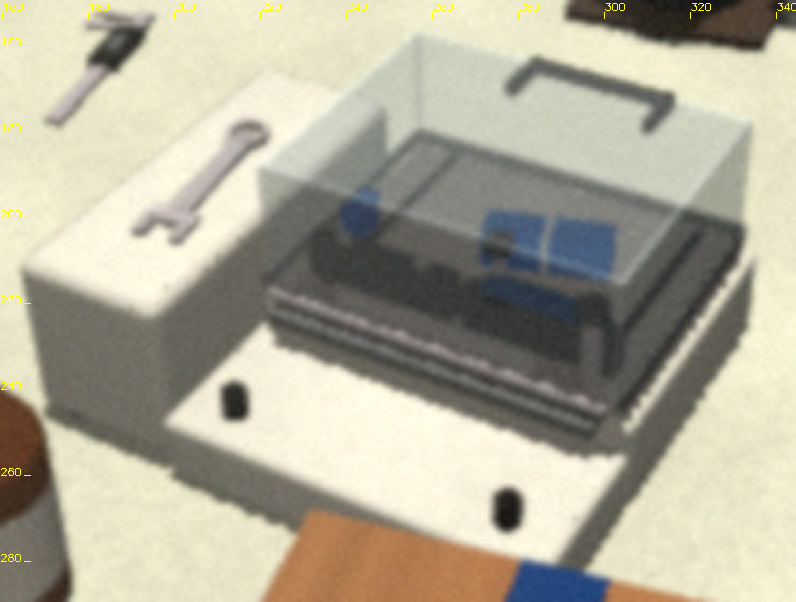

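View pics/B.png

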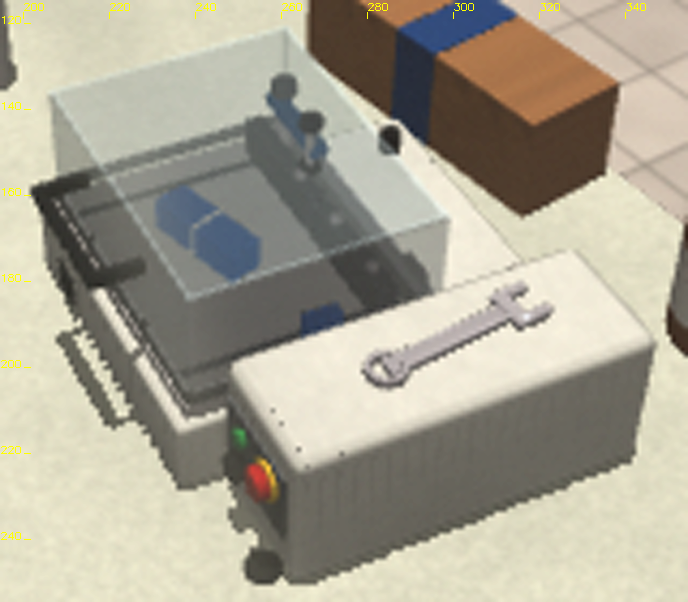

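```bash
cat > h.py <<'E'
import numpy as np, cv2
from scipy.spatial.transform import Rotation as R
from scipy.optimize import least_squares
def proj(cam,P):
    """cam: dict mtx, xyz, orientation"""
    Rc=R.from_quat(cam["orientation"]); p=Rc.inv().apply(np.atleast_2d(P)-cam["xyz"])
    q=p@np.array(cam["mtx"]).T; return q[:,:2]/q[:,2:]
def wristcam(cam,st):
    T=np.array(cam["hand_eye"]); Rt=R.from_quat(st["tcp_rot"])
    return dict(mtx=cam["mtx"],xyz=Rt.apply(T[:3,3])+st["eef_pos"],orientation=(Rt*R.from_matrix(T[:3,:3])).as_quat())
def onplane(cam,uv,z):
    d=R.from_quat(cam["orientation"]).apply(np.c_[np.atleast_2d(uv),np.ones(len(np.atleast_2d(uv)))]@np.linalg.inv(cam["mtx"]).T)
    return cam["xyz"]+d*((z-cam["xyz"][2])/d[:,2:])
SC=dict(mtx=[[406.571,0,259.690],[0,406.571,189.644],[0,0,1]],xyz=np.array([1.493888,0.337492,0.814927]),orientation=[0.5006461582,0.7277209602,-0.3920440479,-0.2570546497])
SD=dict(mtx=[[433.1908,0,253.429],[0,433.1908,188.6134],[0,0,1]],xyz=np.array([-0.0278254,-0.882909,1.0443697]),orientation=[0.8781433422,-0.2699386612,0.1171898364,-0.3771789125])
def saw2w(p,P):  # p=x,y,yaw
    return R.from_euler('z',p[2]).apply(np.atleast_2d(P))+[p[0],p[1],0]
def w2saw(p,P): return R.from_euler('z',-p[2]).apply(np.atleast_2d(P)-[p[0],p[1],0])
E
python3 - <<'E'
from h import *
# saw-frame mm; zh marker: z=None -> hood top
F,B=-161,44
sc=[(B,-131,0,220.5,189.5),(F,-131,0,257.2,158.6),(F,131,0,334.4,179.1),(B,131,0,305.3,216.3),(-201,0,-30,300.2,168.6),(150,-257,-1,165.8,212.8),(150,-143,-1,194.9,224)]
sd=[(F,131,0,206.6,137.6),(B,131,0,261.7,122),(B,-131,0,299,165.7),(F,-131,0,239.2,184.1),(-201,0,-30,210.6,169.4),(-140,-257,-1,264.8,224.3),(150,-257,-1,347.3,195.2),(-140,-143,-1,248.5,202.9),(150,-143,-1,328.7,173.6)]
def f(p):
    r=[]
    for c,L in((SC,sc),(SD,sd)):
        P=np.array([(x,y,130 if z==-1 else p[3]*1000+z) for x,y,z,_,_ in L])/1e3
        r.append(proj(c,saw2w(p,P))-np.array(L)[:,3:])
    return np.vstack(r)
s=least_squares(lambda p:f(p).ravel(),[.6,-.1,0,.183],loss='soft_l1')
print(s.x); print(f(s.x).round(1).tolist())
p=s.x
print("hinge",saw2w(p,[.045,0,.083]),"handle",saw2w(p,[-.201,0,p[3]-.03]),"slot",saw2w(p,[0,0,.08]))
print("ends", saw2w(p,[[.156,0,.312],[.02,0,.337]]))
E
```

```text
[ 0.63764557  0.01247111 -0.1464652   0.17949072]
[[-0.9, -0.0], [-0.7, -1.2], [0.5, -0.5], [-0.2, 0.7], [-1.0, 1.3], [-3.3, -2.1], [0.0, -1.1], [-0.6, -0.9], [-0.4, -0.7], [0.4, -0.2], [-0.5, 1.1], [-0.6, 0.9], [-0.6, -1.1], [2.0, -2.9], [-1.4, -5.2], [-0.0, -3.5]]
hinge [[0.68216376 0.00590371 0.083     ]] handle [[0.43879765 0.04180547 0.14949072]] slot [[0.63764557 0.01247111 0.08      ]]
ends [[ 0.7919753  -0.01029586  0.312     ]
 [ 0.65743143  0.00955226  0.337     ]]
```

```bash
cat >> h.py <<'E'
SAW=[0.63765,0.01247,-0.14647]
def toolR(yaw,tilt=0.):
    """tool y along saw x turned by yaw (world), z down; tilt>0: fingers point forward (+saw x). jaw='x'"""
    y=np.array([np.cos(yaw),np.sin(yaw),0]); z=np.array([0,0,-1.]); return R.from_matrix(np.c_[np.cross(y,z),y,z])
def rows(p0,R0,wps):
    """wps: list of (pos,Rot,n). returns rounded rows, executed in tool axes"""
    out=[];p=np.array(p0,float);Rc=R0
    for pt,Rt,n in wps:
        ps,Rs=p.copy(),Rc; rv=(Rs.inv()*Rt).as_rotvec()
        for i in range(1,n+1):
            Pt=ps+(np.array(pt)-ps)*i/n; Ri=Rs*R.from_rotvec(rv*i/n)
            t=np.round(Rc.inv().apply(Pt-p)/.03,2); w=np.round(np.degrees((Rc.inv()*Ri).as_rotvec())/5,2)
            p=p+Rc.apply(t*.03); Rc=Rc*R.from_rotvec(np.radians(w*5)); out.append((t.tolist(),w.tolist()))
    for i in range(0,len(out),5):
        c=out[i:i+5]; print("T",[o[0] for o in c]); print("R",[o[1] for o in c])
    m=max(max(map(abs,o[0]+o[1])) for o in out); print("max",m,"end",p.round(4),Rc.as_quat().round(4)); return p,Rc
E
python3 - <<'E'
from h import *
print("cyl",onplane(SC,[443,232],0),onplane(SD,[151.7,140.8],0),"bottle base",onplane(SC,[425,268],0),onplane(SD,[188.5,134],0))
p0=np.array([.14822,.65784,.2299]);R0=R.from_quat([.110689,.993854,-.001144,-.00032])
e=saw2w(SAW,[-.2012,0,.0])[0]; r0,a0=np.hypot(*p0[:2]),np.arctan2(p0[1],p0[0]);r1,a1=np.hypot(*e[:2]),np.arctan2(e[1],e[0])
N=25;W=[];y0=np.arctan2(R0.as_matrix()[1,1],R0.as_matrix()[0,1]);y1=SAW[2]
for i in range(1,N+1):
    s=i/N;r=r0+(r1-r0)*s;a=a0+(a1-a0)*s; z=.23+.06*min(1,s*4)-.07*max(0,(s-.7)/.3)
    W.append(([r*np.cos(a),r*np.sin(a),z],toolR(y0+(y1-y0)*s),1))
print(e,y0,y1); rows(p0,R0,W)
E
```

```text
cyl [[0.40273827 0.49440815 0.        ]] [[0.41479299 0.48026282 0.        ]] bottle base [[0.58193368 0.45161447 0.        ]] [[0.5568762  0.43874103 0.        ]]
[0.43860436 0.04183451 0.        ] 1.3489639671000777 -0.14647
T [[-1.11, -0.34, -0.32], [-1.1, -0.33, -0.32], [-1.09, -0.32, -0.32], [-1.07, -0.3, -0.32], [-1.06, -0.3, -0.32]]
R [[-0.03, -0.0, 0.69], [0.0, -0.0, 0.68], [0.0, -0.0, 0.69], [0.0, -0.0, 0.68], [0.0, -0.0, 0.69]]
T [[-1.05, -0.29, -0.33], [-1.04, -0.27, -0.08], [-1.02, -0.27, 0.0], [-1.01, -0.26, 0.0], [-0.99, -0.25, 0.0]]
R [[0.0, -0.0, 0.68], [0.0, -0.0, 0.69], [0.0, -0.0, 0.68], [0.0, -0.0, 0.69], [0.0, -0.0, 0.68]]
T [[-0.99, -0.24, 0.0], [-0.97, -0.24, 0.0], [-0.95, -0.22, 0.0], [-0.95, -0.22, 0.0], [-0.93, -0.21, 0.0]]
R [[0.0, -0.0, 0.69], [0.0, -0.0, 0.69], [-0.0, -0.0, 0.68], [-0.0, -0.0, 0.69], [-0.0, -0.0, 0.68]]
T [[-0.91, -0.2, 0.0], [-0.91, -0.2, 0.0], [-0.88, -0.19, 0.16], [-0.88, -0.18, 0.31], [-0.86, -0.18, 0.31]]
R [[-0.0, -0.0, 0.69], [-0.0, -0.0, 0.68], [-0.0, -0.0, 0.69], [-0.0, -0.0, 0.68], [-0.0, -0.0, 0.69]]
T [[-0.85, -0.17, 0.31], [-0.83, -0.17, 0.31], [-0.82, -0.16, 0.31], [-0.81, -0.16, 0.31], [-0.79, -0.15, 0.31]]
R [[-0.0, -0.0, 0.68], [-0.0, -0.0, 0.69], [-0.0, -0.0, 0.69], [-0.0, -0.0, 0.68], [-0.0, -0.0, 0.69]]
max 1.11 end [0.4386 0.042  0.2201] [ 7.571e-01  6.534e-01  0.000e+00 -2.000e-04]
```

```bash
python3 - <<'E'
from h import *
p0=np.array([.14822,.65784,.2299]);R0=R.from_quat([.110689,.993854,-.001144,-.00032])
e=saw2w(SAW,[-.2012,0,.0])[0]; r0,a0=np.hypot(*p0[:2]),np.arctan2(p0[1],p0[0]);r1,a1=np.hypot(*e[:2]),np.arctan2(e[1],e[0])
N=30;W=[];y0=np.arctan2(R0.as_matrix()[1,1],R0.as_matrix()[0,1]);y1=SAW[2]
for i in range(1,N+1):
    s=i/N;r=r0+(r1-r0)*s;a=a0+(a1-a0)*s; z=.23+.06*min(1,s*6)-.07*max(0,(s-.7)/.3)
    W.append(([r*np.cos(a),r*np.sin(a),z],toolR(y0+(y1-y0)*s),1))
rows(p0,R0,W)
E
```

```text
T [[-0.93, -0.28, -0.4], [-0.92, -0.27, -0.4], [-0.91, -0.27, -0.4], [-0.9, -0.25, -0.4], [-0.89, -0.25, -0.4]]
R [[-0.03, -0.0, 0.57], [0.0, -0.0, 0.57], [0.0, -0.0, 0.57], [0.0, -0.0, 0.57], [0.0, -0.0, 0.58]]
T [[-0.89, -0.24, -0.0], [-0.88, -0.24, -0.01], [-0.86, -0.23, 0.0], [-0.86, -0.22, 0.0], [-0.85, -0.22, 0.0]]
R [[0.0, -0.0, 0.57], [0.0, -0.0, 0.57], [0.0, -0.0, 0.57], [0.0, -0.0, 0.57], [0.0, -0.0, 0.57]]
T [[-0.84, -0.21, 0.0], [-0.83, -0.2, 0.0], [-0.82, -0.2, 0.0], [-0.81, -0.19, 0.0], [-0.8, -0.19, 0.0]]
R [[0.0, -0.0, 0.57], [0.0, -0.0, 0.57], [0.0, -0.0, 0.58], [0.0, -0.0, 0.57], [-0.0, -0.0, 0.57]]
T [[-0.8, -0.18, 0.0], [-0.78, -0.17, 0.0], [-0.78, -0.18, 0.0], [-0.76, -0.16, 0.0], [-0.76, -0.16, 0.0]]
R [[-0.0, -0.0, 0.57], [-0.0, -0.0, 0.57], [-0.0, -0.0, 0.57], [-0.0, -0.0, 0.57], [-0.0, -0.0, 0.57]]
T [[-0.74, -0.16, 0.0], [-0.74, -0.15, 0.26], [-0.73, -0.15, 0.26], [-0.72, -0.14, 0.26], [-0.7, -0.15, 0.26]]
R [[-0.0, -0.0, 0.58], [-0.0, -0.0, 0.57], [-0.0, -0.0, 0.57], [-0.0, -0.0, 0.57], [-0.0, -0.0, 0.57]]
T [[-0.7, -0.13, 0.26], [-0.69, -0.13, 0.25], [-0.68, -0.13, 0.26], [-0.67, -0.13, 0.26], [-0.66, -0.12, 0.26]]
R [[-0.0, -0.0, 0.57], [-0.0, -0.0, 0.57], [-0.0, -0.0, 0.57], [-0.0, -0.0, 0.58], [-0.0, -0.0, 0.57]]
max 0.93 end [0.4387 0.0419 0.22  ] [ 7.571e-01  6.534e-01  0.000e+00 -2.000e-04]
```

send_rows(translation=[[-0.93,-0.28,-0.4],[-0.92,-0.27,-0.4],[-0.91,-0.27,-0.4],[-0.9,-0.25,-0.4],[-0.89,-0.25,-0.4]], rotation=[[0,0,0.57],[0,0,0.57],[0,0,0.57],[0,0,0.57],[0,0,0.58]], grip=[60,50,40,32,32], squeeze=25)

```text
time: 0.78
eef_pos: [0.266, 0.5773, 0.2912]
tcp_rot: [0.234, 0.972, -0.0, -0.0]
contact_force: [0.3, 0.5, 0.5]
opening: 0.377
```

send_rows(translation=[[-0.89,-0.24,0],[-0.88,-0.24,0],[-0.86,-0.23,0],[-0.86,-0.22,0],[-0.85,-0.22,0]], rotation=[[0,0,0.57],[0,0,0.57],[0,0,0.57],[0,0,0.57],[0,0,0.57]], grip=[32,32,32,32,32])

```text
time: 1.4
eef_pos: [0.3566, 0.4782, 0.2908]
tcp_rot: [0.353, 0.936, -0.0, -0.0]
contact_force: [-0.2, 0.0, -0.1]
opening: 0.375
```

send_rows(translation=[[-0.84,-0.21,0],[-0.83,-0.2,0],[-0.82,-0.2,0],[-0.81,-0.19,0],[-0.8,-0.19,0]], rotation=[[0,0,0.57],[0,0,0.57],[0,0,0.58],[0,0,0.57],[0,0,0.57]], grip=[32,32,32,32,32])

```text
time: 2.02
eef_pos: [0.4185, 0.3683, 0.2909]
tcp_rot: [0.467, 0.884, -0.0, -0.0]
contact_force: [0.5, 0.4, 0.0]
opening: 0.375
```

send_rows(translation=[[-0.8,-0.18,0],[-0.78,-0.17,0],[-0.78,-0.18,0],[-0.76,-0.16,0],[-0.76,-0.16,0]], rotation=[[0,0,0.57],[0,0,0.57],[0,0,0.57],[0,0,0.57],[0,0,0.57]], grip=[32,32,32,32,32])

```text
time: 2.65
eef_pos: [0.452, 0.2543, 0.2909]
tcp_rot: [0.573, 0.82, -0.0, -0.0]
contact_force: [0.3, 1.0, 0.5]
opening: 0.375
```

send_rows(translation=[[-0.74,-0.16,0],[-0.74,-0.15,0.26],[-0.73,-0.15,0.26],[-0.72,-0.14,0.26],[-0.7,-0.15,0.26]], rotation=[[0,0,0.58],[0,0,0.57],[0,0,0.57],[0,0,0.57],[0,0,0.57]], grip=[32,32,32,32,32])

```text
time: 3.28
eef_pos: [0.4574, 0.1436, 0.2595]
tcp_rot: [0.67, 0.742, -0.0, -0.0]
contact_force: [1.0, -0.4, -0.1]
opening: 0.375
```

send_rows(translation=[[-0.7,-0.13,0.26],[-0.69,-0.13,0.25],[-0.68,-0.13,0.26],[-0.67,-0.13,0.26],[-0.66,-0.12,0.26]], rotation=[[0,0,0.57],[0,0,0.57],[0,0,0.57],[0,0,0.58],[0,0,0.57]], grip=[32,32,32,32,32])

```text
time: 3.9
eef_pos: [0.4385, 0.0419, 0.2209]
tcp_rot: [0.758, 0.653, -0.0, -0.0]
contact_force: [-0.2, 0.1, -0.8]
opening: 0.375
```

```bash
python3 - <<'E'
from plant import ctrl, eyes
from h import *
s=ctrl.get_state(); c=eyes.read_camera("wrist"); w=wristcam(c,s)
I=c["image"].copy()
h=saw2w(SAW,[[-.2012,y,.1495] for y in(-.055,0,.055)])
u=proj(w,h); print(u)
I=cv2.resize(np.clip(I*1.3,0,255).astype(np.uint8),(800,600),interpolation=cv2.INTER_CUBIC)
for a in u: cv2.drawMarker(I,tuple(int(v) for v in (a+.5)*800/512),(0,255,0),0,10)
cv2.imwrite("pics/w1.png",I)
E
```

```text
[[257.01906015 270.79629993]
 [256.78740407 204.07583421]
 [256.51891799 126.74776615]]
```

View pics/w1.png

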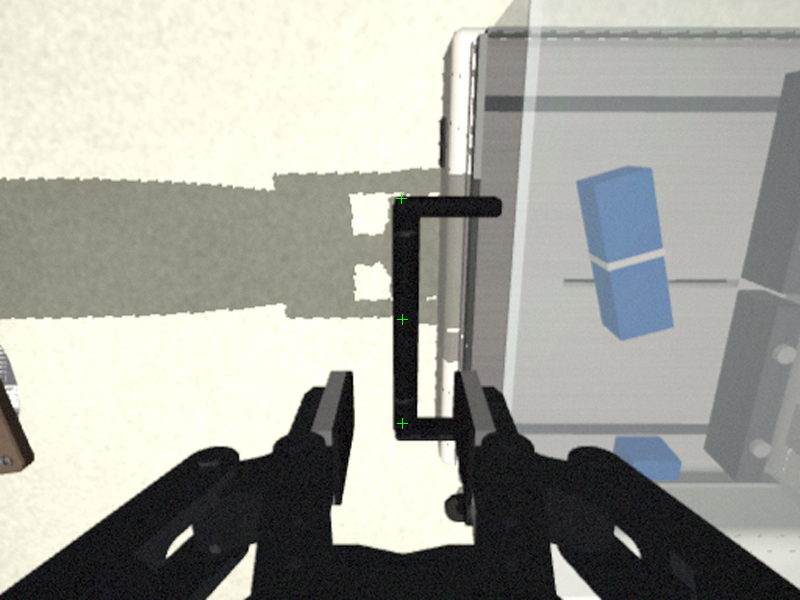

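send_rows(translation=[[0,0.05,0.75],[0,0,0.75],[0,0,0.75],[0,0,0.75],[0,0,0]], rotation=[[0,0,0],[0,0,0],[0,0,0],[0,0,0],[0,0,0]], grip=[32,32,32,32,20])

```text
time: 4.58
eef_pos: [0.444, 0.0422, 0.1378]
tcp_rot: [0.757, 0.654, 0.002, 0.003]
contact_force: [-8.5, 0.3, 26.0]
opening: 0.237
```

send_rows(translation=[[0,0,0],[0,0,0],[0,0,0],[0,0,0]], rotation=[[0,0,0],[0,0,0],[0,0,0],[0,0,0]], grip=[8,8,8,8])

```text
time: 5.08
eef_pos: [0.4397, 0.0429, 0.1361]
tcp_rot: [0.757, 0.654, -0.002, -0.002]
contact_force: [-16.3, 2.4, 27.1]
opening: 0.129
```

```bash
cat >arc.py <<'E'
from plant import ctrl
from h import *
import sys
def arc(th0,th1,n):
    s=ctrl.get_state(); p=s["eef_pos"].copy(); Rc=R.from_quat(s["tcp_rot"]); a0=np.pi-.264
    f=lambda th: saw2w(SAW,[.045+.255*np.cos(a0-th),0,.083+.255*np.sin(a0-th)])[0]
    b=p-f(th0); print("bias",b,s["contact_force"],s["opening"]*85.4,s["qpos"])
    rows(p,Rc,[(f(th0+(th1-th0)*i/n)+b,Rc,1) for i in range(1,n+1)])
arc(*map(float,sys.argv[1:3]),int(sys.argv[3]))
E
python3 arc.py 0 1.3 15
```

```text
bias [ 0.00104463  0.00107396 -0.01339142] [-16.25642828   2.44904611  27.13672479] 11.013165329977886 [-1.33061578e-01 -1.36564907e-01  2.20976046e+00 -1.97947187e-04
  1.07409871e+00  1.25013280e-02]
T [[-0.0, 0.22, -0.7], [-0.0, 0.28, -0.68], [-0.0, 0.33, -0.66], [-0.0, 0.4, -0.62], [-0.0, 0.44, -0.59]]
R [[0.0, 0.0, 0.0], [0.0, 0.0, 0.0], [0.0, 0.0, 0.0], [0.0, 0.0, 0.0], [0.0, 0.0, 0.0]]
T [[-0.0, 0.5, -0.55], [-0.0, 0.53, -0.5], [-0.0, 0.59, -0.45], [-0.01, 0.61, -0.4], [0.0, 0.65, -0.35]]
R [[0.0, 0.0, 0.0], [0.0, 0.0, 0.0], [0.0, 0.0, 0.0], [0.0, 0.0, 0.0], [0.0, 0.0, 0.0]]
T [[0.0, 0.68, -0.29], [0.0, 0.7, -0.23], [0.0, 0.72, -0.16], [0.0, 0.73, -0.11], [0.0, 0.73, -0.04]]
R [[0.0, 0.0, 0.0], [0.0, 0.0, 0.0], [0.0, 0.0, 0.0], [0.0, 0.0, 0.0], [0.0, 0.0, 0.0]]
max 0.73 end [0.6814 0.0072 0.3247] [ 0.7566  0.6538 -0.002  -0.0021]
```

send_rows(translation=[[0,0.1,-0.87],[0,0.28,-0.68]], rotation=[[0,0,0],[0,0,0]], grip=[8,8])

```text
time: 5.32
eef_pos: [0.4561, 0.0404, 0.1791]
tcp_rot: [0.757, 0.653, 0.005, 0.005]
contact_force: [19.6, -0.9, -14.3]
opening: 0.127
```

send_rows(translation=[[0,0.45,-0.6],[0,0.4,-0.6],[0,0.44,-0.59]], rotation=[[0,0,0],[0,0,0],[0,0,0]], grip=[8,8,8])

```text
time: 5.7
eef_pos: [0.4883, 0.0355, 0.2304]
tcp_rot: [0.757, 0.654, -0.002, -0.003]
contact_force: [-1.6, 0.4, -3.2]
opening: 0.128
```

send_rows(translation=[[0,0.5,-0.53],[0,0.53,-0.49],[0,0.58,-0.44],[0,0.61,-0.4],[0,0.64,-0.35]], rotation=[[0,0,0],[0,0,0],[0,0,0],[0,0,0],[0,0,0]], grip=[8,8,8,8,8])

```text
time: 6.32
eef_pos: [0.5741, 0.0225, 0.2994]
tcp_rot: [0.757, 0.654, -0.002, -0.001]
contact_force: [-4.5, -1.1, 5.1]
opening: 0.126
```

send_rows(translation=[[0,0.68,-0.3],[0,0.7,-0.24],[0,0.72,-0.17],[0,0.73,-0.12],[0,0.73,-0.05]], rotation=[[0,0,0],[0,0,0],[0,0,0],[0,0,0],[0,0,0]], grip=[8,8,8,8,8])

```text
time: 6.95
eef_pos: [0.6808, 0.0065, 0.3245]
tcp_rot: [0.757, 0.653, -0.001, -0.0]
contact_force: [-0.5, -1.7, 3.2]
opening: 0.13
```

send_rows(translation=[[0,0,0],[0,0,-0.6],[0,0,-1],[0,0,-1],[0,-1,-0.5]], rotation=[[0,0,0],[0,0,0],[0,0,0],[0,0,0],[0,0,0]], grip=[45,45,45,45,45])

```text
time: 7.58
eef_pos: [0.6509, 0.0113, 0.4206]
tcp_rot: [0.757, 0.653, 0.001, 0.001]
contact_force: [-0.7, 0.7, 0.4]
opening: 0.528
```

send_rows(translation=[[0,-1,0],[0,-1,0],[0,-1,0.5],[0,-0.6,1],[0,0,1]], rotation=[[0,0,0],[0,0,0],[0,0,0],[0,0,0],[0,0,0]], grip=[60,60,60,60,60])

```text
time: 8.2
eef_pos: [0.5426, 0.0277, 0.3441]
tcp_rot: [0.757, 0.654, 0.001, 0.001]
contact_force: [-0.2, 0.7, -0.1]
opening: 0.703
```

```bash
python3 - <<'E'
from plant import ctrl, eyes
from h import *
s=ctrl.get_state(); c=eyes.read_camera("wrist"); np.save("w2.npy",c["image"]); w=wristcam(c,s); d=eyes.read_camera("side")["image"]
print(s["eef_pos"],s["tcp_rot"],s["contact_force"])
I=cv2.resize(np.clip(c["image"]*1.3,0,255).astype(np.uint8)[40:300,200:500],None,fx=2,fy=2,interpolation=cv2.INTER_CUBIC)
D=cv2.resize(d[40:260,150:360],None,fx=2,fy=2,interpolation=cv2.INTER_CUBIC)
o=np.zeros((520,1020,3),np.uint8); o[:,:600]=I; o[:440,600:]=D
cv2.imwrite("pics/w2.png",cv2.resize(I,None,fx=1,fy=1)); cv2.imwrite("pics/d2.png",D)
pts=[[0,0,.08],[-.105,0,.08],[0,-.1155,.08],[0,.1155,.08],[-.165,-.131,.08],[-.165,.131,.08]]
print(proj(w,saw2w(SAW,pts)).round(1).tolist())
E
```

```text
[0.54256702 0.02774586 0.3441006 ] [0.75672775 0.65372766 0.00130784 0.001245  ] [-0.16725406  0.74788813 -0.14584932]
[[330.0, 154.8], [249.8, 154.9], [324.3, 235.2], [336.8, 59.5], [208.7, 245.2], [198.2, 45.2]]
```

View pics/w2.png

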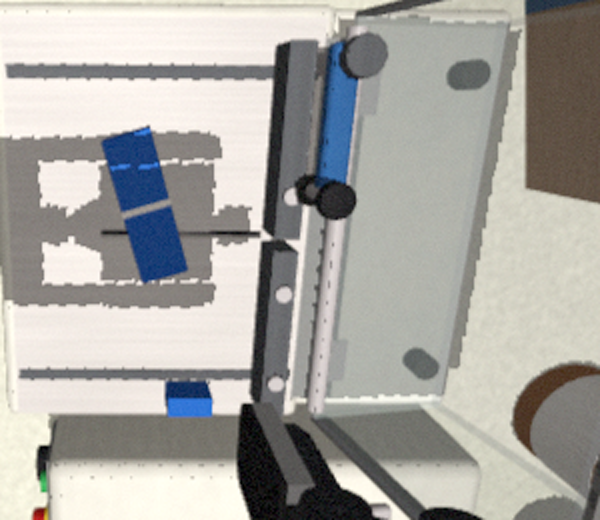

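```bash
python3 - <<'E'
from h import *
from plant import ctrl, eyes
s=ctrl.get_state(); c=eyes.read_camera("wrist"); w=wristcam(c,s)
uv=np.array([(102,143),(150,127),(187,268),(146,283),(122,215),(172,203)])/2+[199.75,39.75]
P=w2saw(SAW,onplane(w,uv,.108)); print(P.round(4))
print("slot", w2saw(SAW,onplane(w,np.array([(262,233),(101,233)])/2+[199.75,39.75],.08)).round(4))
m=P[:4].mean(0); ax=(P[0]+P[1]-P[2]-P[3]); print("centre",m,"line",P[4:].mean(0),"axis deg from saw y",np.degrees(np.arctan2(-ax[0],ax[1])), "len",np.linalg.norm(ax)/2)
print("offcut",w2saw(SAW,onplane(w,np.array([(165,381),(210,381),(212,415),(168,415)])/2+[199.75,39.75],.108)).round(4))
E
```

```text
[[-0.1059  0.0569  0.108 ]
 [-0.0783  0.0658  0.108 ]
 [-0.0543 -0.0174  0.108 ]
 [-0.0793 -0.027   0.108 ]
 [-0.0942  0.0152  0.108 ]
 [-0.0645  0.0224  0.108 ]]
slot [[-0.0035 -0.0012  0.08  ]
 [-0.1077 -0.0013  0.08  ]]
centre [-0.07943265  0.01957372  0.108     ] line [-0.07937508  0.0187575   0.108     ] axis deg from saw y 16.860258755322693 len 0.08733372182146944
offcut [[-0.066  -0.0931  0.108 ]
 [-0.0368 -0.093   0.108 ]
 [-0.0343 -0.1176  0.108 ]
 [-0.0634 -0.1177  0.108 ]]
```

View pics/d2.png

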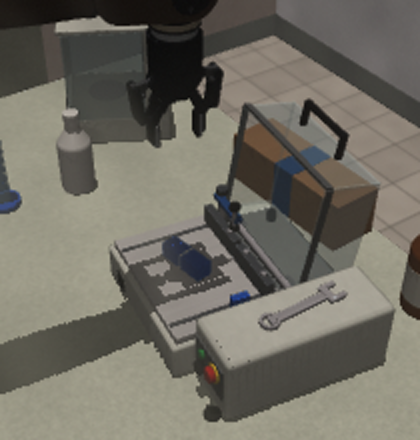

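```bash
python3 - <<'E'
from h import *
from plant import ctrl
s=ctrl.get_state(); b=saw2w(SAW,[-.079,.019,0])[0]; Rt=toolR(SAW[2]+np.radians(16.5))
print(b); rows(s["eef_pos"],R.from_quat(s["tcp_rot"]),[([b[0],b[1],.17],Rt,6),([b[0],b[1],.086],Rt,4)])
E
```

```text
[0.56226889 0.04279636 0.        ]
T [[0.1, 0.1, 0.96], [0.1, 0.1, 0.95], [0.09, 0.1, 0.96], [0.08, 0.11, 0.95], [0.08, 0.12, 0.96]]
R [[-0.0, -0.0, -0.55], [-0.01, -0.0, -0.55], [-0.0, -0.0, -0.55], [-0.01, -0.0, -0.55], [0.0, -0.0, -0.55]]
T [[0.08, 0.11, 0.95], [-0.0, 0.0, 0.7], [-0.0, 0.0, 0.7], [-0.0, 0.0, 0.7], [-0.0, 0.0, 0.7]]
R [[-0.0, -0.0, -0.55], [-0.0, -0.0, 0.0], [-0.0, -0.0, 0.0], [-0.0, -0.0, 0.0], [-0.0, -0.01, 0.0]]
max 0.96 end [0.5622 0.0429 0.0861] [ 6.553e-01  7.554e-01 -3.000e-04  1.000e-04]
```

send_rows(translation=[[0.1,0.1,0.96],[0.1,0.1,0.95],[0.09,0.1,0.96],[0.08,0.11,0.95],[0.08,0.12,0.96]], rotation=[[0,0,-0.55],[0,0,-0.55],[0,0,-0.55],[0,0,-0.55],[0,0,-0.55]], grip=[60,60,60,60,60])

```text
time: 8.98
eef_pos: [0.5623, 0.0397, 0.201]
tcp_rot: [0.673, 0.74, 0.001, 0.002]
contact_force: [-0.8, 0.1, 0.2]
opening: 0.701
```

send_rows(translation=[[0.08,0.11,0.95],[0,0,0.7],[0,0,0.7],[0,0,0]], rotation=[[0,0,-0.55],[0,0,0],[0,0,0],[0,0,0]], grip=[60,60,60,60])

```text
time: 9.48
eef_pos: [0.5639, 0.0425, 0.1287]
tcp_rot: [0.655, 0.755, -0.0, -0.0]
contact_force: [-0.2, 0.2, 1.3]
opening: 0.701
```

```bash
python3 - <<'E'
from plant import ctrl, eyes
from h import *
s=ctrl.get_state(); c=eyes.read_camera("wrist"); w=wristcam(c,s)
print(s["eef_pos"],s["tcp_rot"],s["contact_force"])
cv2.imwrite("pics/w3.png",cv2.resize(np.clip(c["image"]*1.3,0,255).astype(np.uint8),(800,600),interpolation=cv2.INTER_CUBIC))
E
```

```text
[0.56387382 0.04245936 0.12873556] [ 6.55399031e-01  7.55282614e-01 -2.79089234e-04 -4.53078108e-04] [-0.20842532  0.16723906  1.33186404]
```

View pics/w3.png

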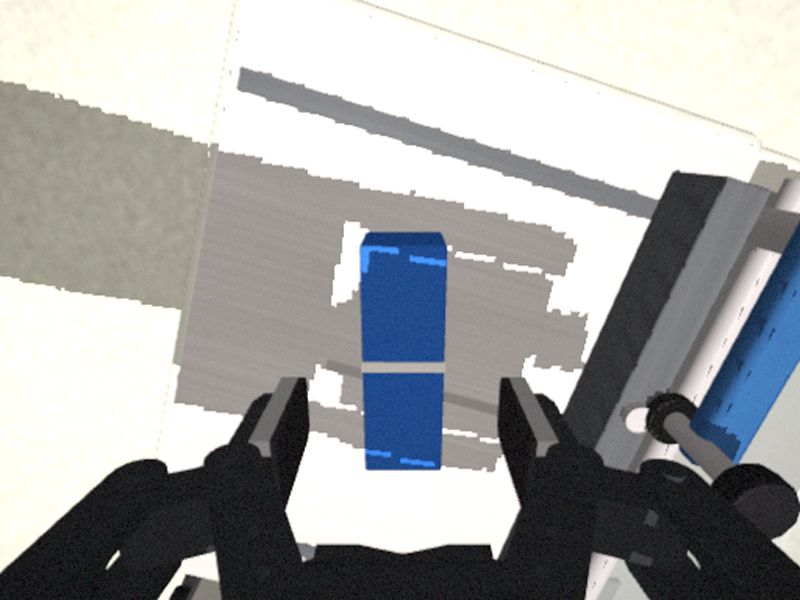

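```bash
python3 - <<'E'
from plant import ctrl, eyes
from h import *
s=ctrl.get_state(); c=eyes.read_camera("wrist"); w=wristcam(c,s)
uv=np.array([(361,367),(445,366),(362,249),(446,264),(366,469),(441,469),(327,362),(500,411)])/1.5625-.3
Z=np.array([.108]*6+[.08]*2)
P=np.vstack([onplane(w,u,z) for u,z in zip(uv,Z)])
print("tool",R.from_quat(s["tcp_rot"]).inv().apply(P-s["eef_pos"]).round(4)); print("saw",w2saw(SAW,P).round(4))
E
```

```text
tool [[-0.0009 -0.0148  0.0218]
 [-0.0005  0.016   0.0219]
 [ 0.0431 -0.0133  0.0218]
 [ 0.0378  0.0154  0.0219]
 [-0.0449 -0.014   0.0219]
 [-0.045   0.0156  0.0219]
 [-0.0118 -0.0319  0.0498]
 [-0.0356  0.0435  0.0499]]
saw [[-0.0905  0.0139  0.108 ]
 [-0.0611  0.023   0.108 ]
 [-0.1015  0.0564  0.108 ]
 [-0.0726  0.0595  0.108 ]
 [-0.0772 -0.0282  0.108 ]
 [-0.0489 -0.0198  0.108 ]
 [-0.1038 -0.0015  0.08  ]
 [-0.0247 -0.0029  0.08  ]]
```

send_rows(translation=[[0,0.02,0.7],[0,0,0.7],[0,0,0],[0,0,0],[0,0,0]], rotation=[[0,0,0],[0,0,0],[0,0,0],[0,0,0],[0,0,0]], grip=[60,60,40,26,26], squeeze=30)

```text
time: 10.2
eef_pos: [0.5655, 0.0423, 0.0883]
tcp_rot: [0.655, 0.755, 0.001, 0.001]
contact_force: [-0.7, 0.2, 1.1]
opening: 0.345
```

send_rows(translation=[[0,0,0],[0,0,0]], rotation=[[0,0,0],[0,0,0]], grip=[26,26])

```text
time: 10.45
eef_pos: [0.5655, 0.0424, 0.0882]
tcp_rot: [0.655, 0.755, 0.001, 0.001]
contact_force: [-0.6, 0.1, 5.9]
opening: 0.345
```

```bash
python3 - <<'E'
from h import *
from plant import ctrl
s=ctrl.get_state(); b=saw2w(SAW,[-.048,-.0015,0])[0]; Rt=toolR(SAW[2]); p=s["eef_pos"]; Rc=R.from_quat(s["tcp_rot"])
print(p,s["contact_force"],s["opening"]*85.4)
rows(p,Rc,[(p+[0,0,.005],Rc,1),([b[0],b[1],p[2]+.005],Rt,5),([b[0],b[1],p[2]+.001],Rt,1)])
E
```

```text
[0.56554888 0.04237349 0.08824988] [-0.59360287  0.06355065  5.93069535] 29.49301509825219
T [[-0.0, 0.0, -0.17], [-0.18, 0.14, 0.0], [-0.18, 0.15, 0.0], [-0.17, 0.16, 0.0], [-0.15, 0.16, 0.0]]
R [[0.0, 0.0, 0.0], [0.01, 0.0, 0.66], [0.0, 0.0, 0.66], [0.01, 0.0, 0.66], [0.01, 0.0, 0.66]]
T [[-0.15, 0.18, 0.01], [-0.0, -0.0, 0.13]]
R [[0.01, 0.0, 0.66], [-0.0, 0.0, -0.0]]
max 0.66 end [0.59   0.018  0.0892] [ 7.570e-01  6.534e-01 -2.000e-04 -1.000e-04]
```

send_rows(translation=[[0,0,-0.2],[-0.18,0.14,0],[-0.18,0.15,0],[-0.17,0.16,0],[-0.15,0.16,0]], rotation=[[0,0,0],[0,0,0.66],[0,0,0.66],[0,0,0.66],[0,0,0.66]], grip=[26,26,26,26,26])

```text
time: 11.08
eef_pos: [0.5831, 0.023, 0.0917]
tcp_rot: [0.739, 0.674, -0.001, -0.001]
contact_force: [0.7, 0.6, -0.9]
opening: 0.342
```

send_rows(translation=[[-0.15,0.18,0],[0,0,0.1],[0,0,0.05],[0,0,0]], rotation=[[0,0,0.66],[0,0,0],[0,0,0],[0,0,0]], grip=[26,26,26,26])

```text
time: 11.58
eef_pos: [0.5884, 0.0181, 0.0883]
tcp_rot: [0.757, 0.654, -0.0, -0.0]
contact_force: [-2.0, -1.1, 2.6]
opening: 0.343
```

send_rows(translation=[[0,0,0],[0,0,0],[0,0,-0.4],[0,-0.5,-0.9],[0,-1,-0.9]], rotation=[[0,0,0],[0,0,0],[0,0,0],[0,0,0],[0,0,0]], grip=[40,40,40,50,50])

```text
time: 12.2
eef_pos: [0.5446, 0.0245, 0.1556]
tcp_rot: [0.757, 0.653, 0.001, 0.001]
contact_force: [-0.1, -0.4, 0.7]
opening: 0.585
```

send_rows(translation=[[0,-0.5,-0.9],[0,0,-0.9],[0,0,0]], rotation=[[0,0,0],[0,0,0],[0,0,0]], grip=[50,50,50])

```text
time: 12.58
eef_pos: [0.5311, 0.0268, 0.2115]
tcp_rot: [0.757, 0.653, 0.002, 0.003]
contact_force: [-0.0, -0.4, 0.5]
opening: 0.58
```

```bash
python3 - <<'E'
from plant import ctrl, eyes
from h import *
s=ctrl.get_state(); c=eyes.read_camera("wrist"); w=wristcam(c,s)
print(s["eef_pos"],s["tcp_rot"],s["contact_force"],s["qpos"])
cv2.imwrite("pics/w4.png",cv2.resize(np.clip(c["image"]*1.3,0,255).astype(np.uint8)[60:310,180:430],None,fx=2.4,fy=2.4,interpolation=cv2.INTER_CUBIC))
E
```

```text
[0.53108018 0.02675562 0.21151699] [0.75696868 0.65344121 0.00239438 0.00269664] [-0.02988802 -0.37415555  0.51217069] [-1.40597564e-01 -1.72378973e-02  1.95081177e+00  6.20744944e-05
  1.20080653e+00  5.92218371e-03]
```

View pics/w4.png

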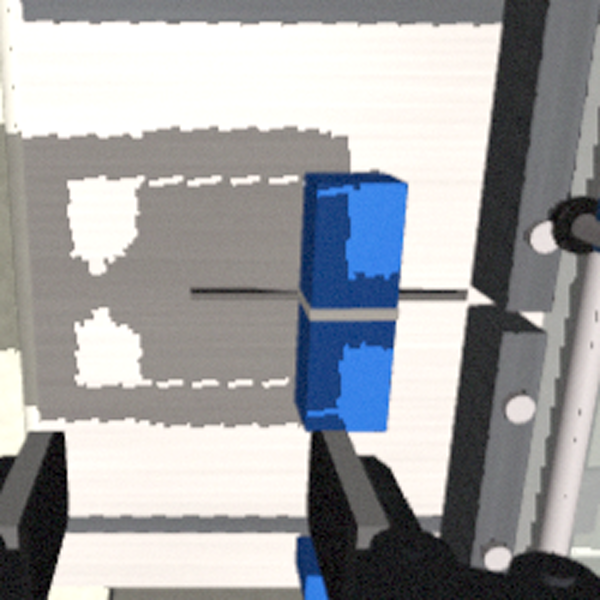

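```bash
python3 - <<'E'
from plant import ctrl, eyes
from h import *
s=ctrl.get_state(); c=eyes.read_camera("wrist"); w=wristcam(c,s)
uv=np.array([(316,317),(398,314),(405,184),(386,431),(309,432),(320,192),(190,293),(467,296),(473,290),(467,316),(501,30),(443,530)])/2.4+[179.8,59.8]
Z=np.array([.108]*6+[.08]*6)
P=np.vstack([onplane(w,u,z) for u,z in zip(uv,Z)])
for n,p in zip("wl wr TR BR BL TL slotL slotR foot foot foot foot".split(),w2saw(SAW,P).round(4)): print(n,p)
E
```

```text
wl [-0.0637 -0.0019  0.108 ]
wr [-0.0359 -0.0008  0.108 ]
TR [-0.0374  0.0429  0.108 ]
BR [-0.0365 -0.0445  0.108 ]
BL [-0.0639 -0.0449  0.108 ]
TL [-0.0645  0.0404  0.108 ]
slotL [-0.1062 -0.0013  0.08  ]
slotR [-0.0023 -0.0026  0.08  ]
foot [-0.0003 -0.0003  0.08  ]
foot [-0.0014 -0.0105  0.08  ]
foot [-0.0013  0.0908  0.08  ]
foot [-0.0009 -0.1038  0.08  ]
```

```bash
cat >> h.py <<'E'
def pushR(tilt,yaw=SAW[2]):
    M=np.c_[[np.cos(tilt),0,np.sin(tilt)],[0,-1,0],[np.sin(tilt),0,-np.cos(tilt)]]
    return R.from_euler('z',yaw)*R.from_matrix(M)
E
python3 - <<'E'
from h import *
from plant import ctrl
s=ctrl.get_state(); a=saw2w(SAW,[-.115,-.0015,.23])[0]; b=saw2w(SAW,[-.0955,-.0015,.138])[0]
p,Rc=rows(s["eef_pos"],R.from_quat(s["tcp_rot"]),[(a,pushR(0),20)]); print(); rows(p,Rc,[(b,pushR(np.pi/4),10)])
E
```

```text
T [[0.0, -0.01, -0.04], [-0.0, -0.01, -0.03], [-0.0, -0.01, -0.04], [-0.0, -0.01, -0.04], [-0.01, -0.01, -0.04]]
R [[0.0, -0.0, 0.9], [0.0, -0.0, 0.9], [0.0, -0.0, 0.9], [0.0, -0.0, 0.9], [0.0, -0.0, 0.9]]
T [[0.0, -0.01, -0.03], [-0.0, -0.0, -0.04], [-0.01, -0.01, -0.04], [-0.0, -0.01, -0.03], [-0.01, -0.01, -0.04]]
R [[0.0, -0.0, 0.9], [0.0, -0.0, 0.9], [0.0, -0.0, 0.9], [0.0, -0.0, 0.9], [0.0, -0.0, 0.9]]
T [[-0.01, -0.0, -0.04], [-0.0, -0.01, -0.03], [-0.01, -0.0, -0.04], [-0.01, -0.01, -0.04], [-0.01, -0.0, -0.04]]
R [[0.0, -0.0, 0.9], [0.0, -0.0, 0.9], [0.0, -0.0, 0.9], [0.0, -0.0, 0.9], [0.0, -0.0, 0.9]]
T [[-0.01, -0.01, -0.03], [-0.01, -0.0, -0.04], [-0.01, -0.0, -0.04], [-0.01, -0.0, -0.03], [-0.01, -0.01, -0.04]]
R [[0.0, -0.0, 0.9], [0.0, -0.0, 0.9], [0.0, -0.0, 0.9], [0.0, -0.0, 0.9], [-0.0, -0.0, 0.9]]
max 0.9 end [0.5235 0.0279 0.23  ] [ 9.973e-01 -7.330e-02  1.000e-04  0.000e+00]

T [[0.07, 0.0, 0.31], [0.04, 0.0, 0.31], [0.01, 0.0, 0.31], [-0.0, 0.0, 0.31], [-0.04, 0.0, 0.32]]
R [[0.0, 0.9, -0.0], [0.0, 0.9, -0.0], [0.0, 0.9, -0.0], [0.0, 0.9, -0.0], [0.0, 0.9, -0.0]]
T [[-0.05, 0.0, 0.3], [-0.08, 0.0, 0.31], [-0.11, 0.0, 0.29], [-0.13, 0.0, 0.29], [-0.15, 0.0, 0.27]]
R [[0.0, 0.9, -0.0], [0.0, 0.9, -0.0], [0.0, 0.9, -0.0], [0.0, 0.9, -0.0], [0.0, 0.9, -0.0]]
max 0.9 end [0.5428 0.0251 0.138 ] [ 0.9213 -0.0677  0.3818  0.028 ]
```

send_rows(translation=[[0,-0.01,-0.04],[0,-0.01,-0.04],[0,-0.01,-0.04],[0,-0.01,-0.04],[0,-0.01,-0.04]], rotation=[[0,0,0.9],[0,0,0.9],[0,0,0.9],[0,0,0.9],[0,0,0.9]], grip=[44,44,44,44,44])

```text
time: 13.3
eef_pos: [0.5271, 0.0274, 0.2117]
tcp_rot: [0.871, 0.492, -0.001, -0.001]
contact_force: [-0.1, 0.1, 0.0]
opening: 0.519
```

send_rows(translation=[[0,-0.01,-0.04],[0,-0.01,-0.04],[0,-0.01,-0.04],[-0.01,-0.01,-0.04],[-0.01,-0.01,-0.04]], rotation=[[0,0,0.9],[0,0,0.9],[0,0,0.9],[0,0,0.9],[0,0,0.9]], grip=[44,44,44,44,44])

```text
time: 13.92
eef_pos: [0.5255, 0.0279, 0.2177]
tcp_rot: [0.95, 0.313, -0.002, -0.001]
contact_force: [0.5, 0.0, -0.2]
opening: 0.517
```

send_rows(translation=[[-0.01,0,-0.03],[-0.01,0,-0.03],[-0.01,0,-0.03],[-0.01,-0.01,-0.03],[-0.01,0,-0.03]], rotation=[[0,0,0.9],[0,0,0.9],[0,0,0.9],[0,0,0.9],[0,0,0.9]], grip=[44,44,44,44,44])

```text
time: 14.55
eef_pos: [0.5241, 0.0276, 0.2222]
tcp_rot: [0.993, 0.121, -0.002, -0.001]
contact_force: [-0.0, 0.0, 1.0]
opening: 0.512
```

send_rows(translation=[[-0.01,0,-0.03],[-0.01,0,-0.03],[-0.01,0,-0.03],[-0.01,0,-0.03],[-0.01,0,-0.03]], rotation=[[0,0,0.9],[0,0,0.9],[0,0,0.9],[0,0,0.9],[0,0,0.9]], grip=[44,44,44,44,44])

```text
time: 15.18
eef_pos: [0.5226, 0.0274, 0.2267]
tcp_rot: [0.997, -0.075, -0.002, -0.0]
contact_force: [0.4, -0.3, -0.5]
opening: 0.513
```

send_rows(translation=[[0.07,0,0.31],[0.04,0,0.31],[0.01,0,0.31],[0,0,0.31],[-0.04,0,0.32]], rotation=[[0,0.9,0],[0,0.9,0],[0,0.9,0],[0,0.9,0],[0,0.9,0]], grip=[44,44,44,44,44])

```text
time: 15.8
eef_pos: [0.5323, 0.026, 0.1805]
tcp_rot: [0.978, -0.072, 0.194, 0.014]
contact_force: [0.3, 0.3, 0.3]
opening: 0.516
```

```bash
python3 -c "
from h import *
from plant import ctrl
s=ctrl.get_state();print(s['qpos'].round(3),s['eef_pos'],w2saw(SAW,s['eef_pos']))"
```

```text
[-0.141 -0.181  2.197 -0.004  0.733  1.579] [0.5322557  0.02596955 0.18047968] [[-0.106236   -0.00202697  0.18047968]]
```

```bash
python3 - <<'E'
from h import *
from plant import ctrl
s=ctrl.get_state(); b=saw2w(SAW,[-.0655-.02,-.0015,.108+.024])[0]
rows(s["eef_pos"],R.from_quat(s["tcp_rot"]),[(b,pushR(np.radians(40)),5)])
E
```

```text
T [[0.0, -0.0, 0.35], [-0.01, -0.01, 0.35], [-0.04, -0.0, 0.35], [-0.06, -0.0, 0.35], [-0.08, -0.01, 0.34]]
R [[0.0, 0.7, -0.0], [0.0, 0.7, -0.0], [0.0, 0.7, -0.0], [0.0, 0.71, -0.0], [0.0, 0.7, -0.0]]
max 0.71 end [0.5529 0.0235 0.1321] [ 0.9371 -0.0689  0.3412  0.0251]
```

send_rows(translation=[[0,0,0.35],[-0.01,0,0.35],[-0.04,0,0.35],[-0.06,0,0.35],[-0.08,0,0.34]], rotation=[[0,0.7,0],[0,0.7,0],[0,0.7,0],[0,0.7,0],[0,0.7,0]], grip=[44,44,44,44,44])

```text
time: 16.42
eef_pos: [0.5527, 0.0229, 0.132]
tcp_rot: [0.937, -0.069, 0.34, 0.025]
contact_force: [0.6, -0.0, 0.5]
opening: 0.518
```

```bash
python3 - <<'E'
from plant import ctrl, eyes
from h import *
s=ctrl.get_state(); c=eyes.read_camera("wrist"); d=eyes.read_camera("side")["image"]
print(s["eef_pos"],w2saw(SAW,s["eef_pos"]),s["tcp_rot"],s["qpos"].round(3))
I=np.clip(c["image"]*1.2,0,255).astype(np.uint8)[0:384,130:400]
D=cv2.resize(np.clip(d[100:230,190:310]*1.3,0,255).astype(np.uint8),None,fx=3.3,fy=3.3,interpolation=cv2.INTER_CUBIC)
I=cv2.resize(I,None,fx=1.45,fy=1.45,interpolation=cv2.INTER_CUBIC); o=np.zeros((600,800,3),np.uint8); o[:I.shape[0],:I.shape[1]]=I; o[:D.shape[0],I.shape[1]:I.shape[1]+D.shape[1]]=D[:,:800-I.shape[1]]
cv2.imwrite("pics/w5.png",o)
E
```

```text
[0.55265162 0.02293883 0.13198007] [[-0.08561615 -0.00204851  0.13198007]] [ 0.93740461 -0.06897499  0.34042408  0.02502979] [-0.14  -0.148  2.352 -0.019  0.241  1.594]
```

View pics/w5.png

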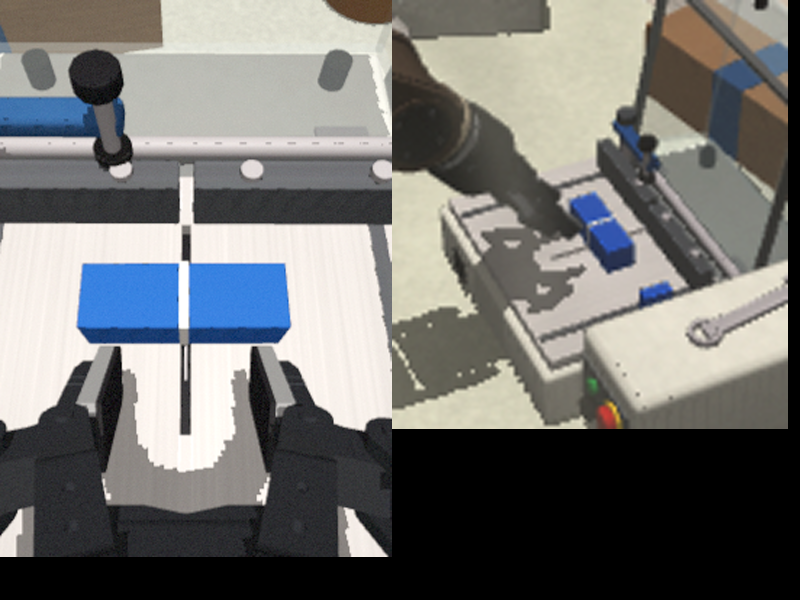

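```bash
python3 - <<'E'
from h import *
from plant import ctrl
s=ctrl.get_state(); b=saw2w(SAW,[-.0655-.006,-.0019,.108+.008])[0]
rows(s["eef_pos"],R.from_quat(s["tcp_rot"]),[(b,pushR(np.radians(36)),3)])
E
```

```text
T [[0.05, -0.0, 0.23], [0.05, -0.0, 0.23], [0.05, -0.0, 0.23]]
R [[0.0, -0.23, -0.0], [0.0, -0.23, -0.0], [0.0, -0.24, -0.0]]
max 0.24 end [0.5666 0.0209 0.1159] [ 0.9486 -0.0697  0.308   0.0227]
```

send_rows(translation=[[0,0,0],[0.08,0,0.35],[0.08,0,0.35]], rotation=[[0,-0.4,0],[0,-0.4,0],[0,0,0]], grip=[44,44,44])

```text
time: 16.9
eef_pos: [0.571, 0.0203, 0.1208]
tcp_rot: [0.948, -0.07, 0.309, 0.023]
contact_force: [0.2, -0.3, -0.0]
opening: 0.514
```

send_rows(translation=[[0,0,0.07],[0,0,0.07],[0,0,0.07]], rotation=[[0,0,0],[0,0,0],[0,0,0]], grip=[44,44,44])

```text
time: 17.27
eef_pos: [0.5734, 0.02, 0.1151]
tcp_rot: [0.949, -0.07, 0.308, 0.023]
contact_force: [1.1, 0.5, -0.4]
opening: 0.514
```

```bash
cat > st.py <<'E'
from h import *
from plant import ctrl
s=ctrl.get_state(); print(s['time'],s['qpos'].round(3),"saw",w2saw(SAW,s['eef_pos']).round(4),"F saw",R.from_euler('z',-SAW[2]).apply(s['contact_force']).round(1),"T",s["wrist_torque"].round(2))
E
python3 st.py
```

```text
17.275 [-0.14  -0.05   2.278 -0.013  0.286  1.589] saw [[-0.0647 -0.002   0.1151]] F saw [ 1.   0.7 -0.4] T [ 0.05  0.28 -0.06]
```

send_rows(translation=[[0,0,0.08],[0,0,0.08],[0,0,0]], rotation=[[0,0,0],[0,0,0],[0,0,0]], grip=[44,44,44])

```text
time: 17.65
eef_pos: [0.5764, 0.0195, 0.1113]
tcp_rot: [0.949, -0.07, 0.308, 0.023]
contact_force: [-0.6, 0.4, 0.0]
opening: 0.515
```

send_rows(translation=[[0,0,0.06],[0,0,0.06],[0,0,0]], rotation=[[0,0,0],[0,0,0],[0,0,0]], grip=[44,44,44])

```text
time: 18.02
eef_pos: [0.5787, 0.0192, 0.1088]
tcp_rot: [0.948, -0.07, 0.308, 0.023]
contact_force: [-1.3, 0.5, 2.2]
opening: 0.514
```

```bash
python3 st.py
```

```text
18.025 [-0.14  -0.026  2.269 -0.014  0.27   1.589] saw [[-0.0593 -0.002   0.1088]] F saw [-1.4  0.3  2.2] T [ 0.06  0.28 -0.01]
```

send_rows(translation=[[0.08,0,0.06],[0.08,0,0.06],[0.08,0,0.06],[0,0,0]], rotation=[[0,0,0],[0,0,0],[0,0,0],[0,0,0]], grip=[44,44,44,44])

```text
time: 18.52
eef_pos: [0.5881, 0.0178, 0.1088]
tcp_rot: [0.948, -0.07, 0.309, 0.023]
contact_force: [-0.8, 0.5, 1.9]
opening: 0.513
```

```bash
python3 st.py; python3 - <<'E'
from plant import eyes
import cv2,numpy as np
c=eyes.read_camera("wrist")["image"]; cv2.imwrite("pics/w6.png",cv2.resize(np.clip(c*1.2,0,255).astype(np.uint8)[60:330,130:400],None,fx=2.2,fy=2.2,interpolation=cv2.INTER_CUBIC))
E
```

```text
18.525 [-0.141 -0.004  2.248 -0.014  0.268  1.589] saw [[-0.0498 -0.002   0.1088]] F saw [-0.9  0.4  1.9] T [-0.02  0.11  0.03]
```

View pics/w6.png

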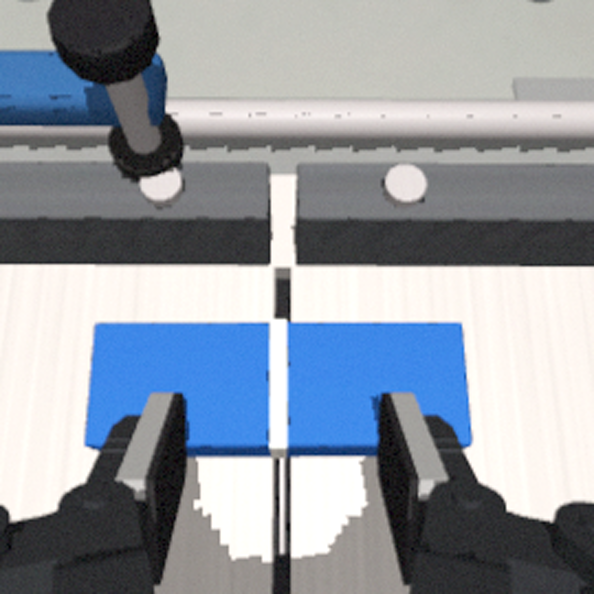

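```bash
cat > meas.py <<'E'
from h import *
def m(w,pts):  # full-image px, z -> saw
    for n,u,v,z in pts: print(n,w2saw(SAW,onplane(w,[u,v],z)).round(4)[0])
E
python3 - <<'E'
from meas import *
from plant import ctrl, eyes
s=ctrl.get_state(); c=eyes.read_camera("wrist"); w=wristcam(c,s)
f=lambda n,x,y,z:(n,x/2.2+129.8,y/2.2+59.8,z)
m(w,[f("rearL",96,322,.108),f("rearR",462,322,.108),f("frontL",86,444,.108),f("frontR",470,445,.108),f("line rear",279.5,322,.108),f("line front",279,445,.108),f("fence foot L",200,265,.08),f("foot R",400,266,.08),f("slot",283,290,.08)])
E
```

```text
rearL [-0.0244  0.0424  0.108 ]
rearR [-0.0245 -0.0463  0.108 ]
frontL [-0.0535  0.0423  0.108 ]
frontR [-0.0538 -0.0457  0.108 ]
line rear [-0.0245 -0.0021  0.108 ]
line front [-0.0537 -0.002   0.108 ]
fence foot L [0.0007 0.0213 0.08  ]
foot R [ 0.0004 -0.0372  0.08  ]
slot [-0.007 -0.003  0.08 ]
```

send_rows(translation=[[0.08,0,0.06],[0.08,0,0.06],[0.08,0,0.06],[0.08,0,0.06],[0.08,0,0.06]], rotation=[[0,0,0],[0,0,0],[0,0,0],[0,0,0],[0,0,0]], grip=[44,44,44,44,44])

```text
time: 19.25
eef_pos: [0.6025, 0.0157, 0.1086]
tcp_rot: [0.948, -0.07, 0.308, 0.023]
contact_force: [-3.8, 0.7, 5.9]
opening: 0.512
```

send_rows(translation=[[0.08,0,0.06],[0.08,0,0.06],[0,0,0]], rotation=[[0,0,0],[0,0,0],[0,0,0]], grip=[44,44,44])

```text
time: 19.62
eef_pos: [0.6088, 0.0148, 0.1086]
tcp_rot: [0.948, -0.07, 0.309, 0.023]
contact_force: [-1.9, 0.2, 3.7]
opening: 0.517
```

```bash
python3 st.py
```

```text
19.625 [-0.141  0.043  2.201 -0.013  0.269  1.588] saw [[-0.0289 -0.002   0.1086]] F saw [-1.9 -0.1  3.7] T [0.03 0.11 0.04]
```

send_rows(translation=[[0.04,0,0.03],[0.04,0,0.03],[0,0,0]], rotation=[[0,0,0],[0,0,0],[0,0,0]], grip=[44,44,44])

```text
time: 20.0
eef_pos: [0.6115, 0.0143, 0.1085]
tcp_rot: [0.948, -0.07, 0.309, 0.023]
contact_force: [-3.5, 0.5, 6.5]
opening: 0.513
```

send_rows(translation=[[0.03,0,0.02],[0,0,0]], rotation=[[0,0,0],[0,0,0]], grip=[44,44])

```text
time: 20.25
eef_pos: [0.6122, 0.0143, 0.1085]
tcp_rot: [0.948, -0.07, 0.308, 0.023]
contact_force: [-5.0, 0.7, 6.8]
opening: 0.514
```

```bash
python3 st.py
```

```text
20.25 [-0.141  0.051  2.192 -0.013  0.27   1.588] saw [[-0.0254 -0.0019  0.1085]] F saw [-5.1 -0.   6.8] T [0.06 0.34 0.04]
```

send_rows(translation=[[0.03,0,0.02],[0,0,0]], rotation=[[0,0,0],[0,0,0]], grip=[44,44])

```text
time: 20.5
eef_pos: [0.6126, 0.0144, 0.1084]
tcp_rot: [0.949, -0.07, 0.307, 0.022]
contact_force: [-10.5, 1.6, 10.9]
opening: 0.519
```

send_rows(translation=[[0.03,0,0.02],[0,0,0]], rotation=[[0,0,0],[0,0,0]], grip=[44,44])

```text
time: 20.75
eef_pos: [0.6128, 0.0144, 0.1082]
tcp_rot: [0.949, -0.07, 0.306, 0.022]
contact_force: [-17.1, 1.5, 16.2]
opening: 0.514
```

```bash
python3 st.py
```

```text
20.75 [-0.14   0.053  2.189 -0.013  0.276  1.588] saw [[-0.0249 -0.0017  0.1082]] F saw [-17.2  -1.   16.2] T [ 0.04  1.16 -0.22]
```

send_rows(translation=[[-0.03,0,-0.005],[0,0,0],[0,0,0],[0,0,0]], rotation=[[0,0,0],[0,0,0],[0,0,0],[0,0,0]], grip=[44,44,44,44])

```text
time: 21.25
eef_pos: [0.6127, 0.0144, 0.1082]
tcp_rot: [0.949, -0.07, 0.307, 0.022]
contact_force: [-13.3, 2.3, 13.7]
opening: 0.512
```

```bash
python3 st.py; python3 - <<'E'
from plant import eyes
import cv2,numpy as np
c=eyes.read_camera("wrist")["image"]; d=eyes.read_camera("side")["image"]
I=cv2.resize(np.clip(c*1.2,0,255).astype(np.uint8)[80:290,150:380],None,fx=2.1,fy=2.1,interpolation=cv2.INTER_CUBIC)
D=cv2.resize(np.clip(d*1.2,0,255).astype(np.uint8)[60:240,190:345],None,fx=2,fy=2,interpolation=cv2.INTER_CUBIC)
o=np.zeros((441,800,3),np.uint8); o[:I.shape[0],:I.shape[1]]=I; o[:D.shape[0],I.shape[1]:I.shape[1]+D.shape[1]]=D
print(I.shape,D.shape); cv2.imwrite("pics/w7.png",o)
E
```

```text
21.25 [-0.141  0.053  2.19  -0.013  0.273  1.588] saw [[-0.025  -0.0018  0.1082]] F saw [-13.5   0.4  13.7] T [ 0.02  0.84 -0.18]
(441, 483, 3) (360, 310, 3)
```

View pics/w7.png

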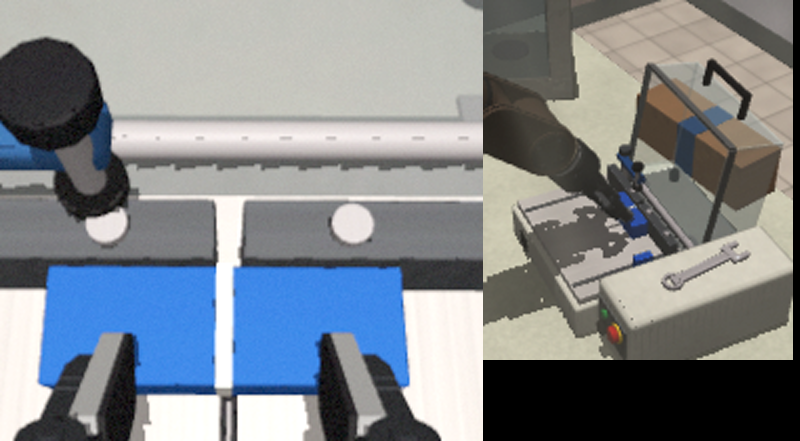

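send_rows(translation=[[-0.02,0,0.005],[0,0,0],[0,0,0],[0,0,0],[0,0,0]], rotation=[[0,0,0],[0,0,0],[0,0,0],[0,0,0],[0,0,0]], grip=[44,44,44,44,44])

```text
time: 21.98
eef_pos: [0.6127, 0.0144, 0.1082]
tcp_rot: [0.949, -0.07, 0.308, 0.022]
contact_force: [-13.0, 1.4, 15.0]
opening: 0.517
```

```bash
python3 st.py; python3 - <<'E'
from meas import *
from plant import ctrl, eyes
s=ctrl.get_state(); c=eyes.read_camera("wrist"); w=wristcam(c,s)
f=lambda n,x,y,z:(n,x/2.1+149.8,y/2.1+79.8,z)
m(w,[f("rearL",50,267,.108),f("rearR",401,267,.108),f("frontL",40,385,.108),f("frontR",408,385,.108),f("line rear",224,267,.108),f("line front",222.5,387,.108),f("fence top R",450,262,.114),f("gap",229.5,262,.114),f("slot",228,420,.08)])
# hood angle check: project open-hood handle / top edge into side view
a0=np.pi-.264
for th in(1.6,1.75): print(th,proj(SD,saw2w(SAW,[[.045+.255*np.cos(a0-th),y,.083+.255*np.sin(a0-th)] for y in(-.05,.05)])).round(1).tolist())
E
```

```text
21.975 [-0.14   0.052  2.191 -0.013  0.271  1.588] saw [[-0.025  -0.0017  0.1082]] F saw [-13.1  -0.5  15. ] T [ 0.06  0.77 -0.16]
rearL [-0.0002  0.0424  0.108 ]
rearR [-0.0002 -0.0463  0.108 ]
frontL [-0.0294  0.0423  0.108 ]
frontR [-0.0294 -0.0456  0.108 ]
line rear [-0.0002 -0.0016  0.108 ]
line front [-0.0299 -0.0013  0.108 ]
fence top R [-0.0006 -0.0567  0.114 ]
gap [-0.0006 -0.003   0.114 ]
slot [-0.0362 -0.0026  0.08  ]
1.6 [[311.0, 105.6], [294.5, 89.9]]
1.75 [[320.5, 106.6], [303.8, 91.2]]
```

```bash
python3 st.py; python3 -c "
from plant import ticket; print(ticket.sign_off())"; python3 st.py
```

```text
22.025 [-0.141  0.052  2.191 -0.013  0.271  1.588] saw [[-0.025  -0.0018  0.1082]] F saw [-13.4   0.4  14.7] T [ 0.11  0.71 -0.15]
the job is handed in; nothing more can be done
None
the job is handed in; nothing more can be done
```

The job is handed in at about 22 s of the 64 s: the hood is open on its rear stop, and the gripper is still pressing the bar against the fence and onto the bed.

- **Hood:** I lifted it by its handle to about 1.3 rad and let it sink back. In the side view the handle sits where 1.75 rad would put it.
- **Bar:** I gripped it, squared it, set its white line near the slot and released it. I then slid it to the fence with both fingertips on its front top edge.
- **Fit:** The last wrist picture puts the bar's rear face within about 0.5 mm of the fence and parallel to it. The white line is about 1 to 1.5 mm from the slot's middle. I did not measure flatness directly; the bar looked flat with its top at the expected height.
- **Push:** The wrist read about 13 N forwards and 15 N downwards, steady before hand-in. That is a little over the kilo asked for forwards. The separate fence and bed forces cannot be measured; I judged them from these readings.
- **Not as planned:**
  - The gripper met about 27 N of resistance when lowered onto the handle, probably against the hood's edge. That cleared as the hood lifted.
  - Wrist joint 5 came within 0.001 rad of its lower limit during tilting, so I pressed at 36° instead of the 45° I had planned.
- **Other items:** I kept clear of the offcut, wrench, bottle, cylinder, caliper and tray. In the pictures, the offcut and wrench looked unmoved. I did not check the others again.

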